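# Open the wok burner's gas cock with its loose square key

### The job

Open the gas to the wok burner: lift the square key out of its wooden block, feel for the recessed socket under the round opening of the steel cock box beside the burner, seat the key fully home in it, and turn it anticlockwise (seen from above) until the cock meets its open stop. Press and turn gently, never forcing the key against the cock or its stop, leave the key standing seated in the open cock, and do not disturb the other things on the counter.

Things in the scene. Friction and masses are not known exactly. Their poses are not given: they have to be found in the camera images.
- key: loose dark steel key, 190 g, upright in the wooden block. Origin: centre of its foot, z up along the key. Square shank 12 x 12 mm (faces square to its x and y) from z 0 to 45 mm, foot edges chamfered 1 mm; round collar 30 mm across, z 45 to 50 mm; flat grip z 50 to 94 mm, 46 mm wide along x, 10 mm thick along y: pinch it across the thickness. Any of four quarter positions fits the socket.
- key_block: wooden block fixed on the counter, 70 x 70 x 50 mm, origin at the centre of its underside, z up. The key hangs by its collar on the top of the block, its shank loose in a round hole 20 mm across; its yaw varies.
- cock_box: fixed stainless gas cock box, 136 x 136 x 65 mm high, beside the wok burner and piped to it on its -y side. Origin on the counter under the centre of the round opening in its top plate, z up. A key fully home has its foot at z 33 mm in this frame. It may be let go there and taken again. The contact force between key and cock, summed over all points, must stay under 80 N: touch at 20 mm/s or less, stop at 5 to 10 N, turn with under 0.4 N m.
- plug (a joint): angle of the cock plug (rad), growing anticlockwise seen from above; 0 = hard shut, 1.571 = open stop (rigid). At 0 the socket's sides are parallel to the cock box's x and y; they turn with the plug. Starts 0.05 to 0.3; about 0.15 N m of friction; stays where left. The key has 0.13 rad of play to either side in the socket. Turn about the socket's own axis, ending within 0.1 rad of the stop, or as soon as it is felt.
- lunch_box: stainless lunch box with clip-down lid, 136 x 205 x 60 mm, loose bystander; origin under its centre.
- skimmer: steel mesh skimmer lying flat between the cock box and the key block, head 116 mm across, handle to 275 mm from the head's centre along its +x, 18 mm high; loose bystander; origin under the head's centre.
- teacup: white ceramic teacup, 76 mm across, 58 mm high; loose bystander; origin under its centre.
- wood_lid: round wooden lid 200 mm across with a bar handle, 43 mm high; loose bystander; origin under its centre.
- bowl: blue plastic bowl 150 mm across, 60 mm high; loose bystander; origin under its centre.
- dish: small white ceramic sauce dish, 90 mm across, 20 mm high; loose bystander; origin under its centre.
- opening (a point): centre of the round opening, 56 mm across, at the top of the box's 6 mm plate. Flat brass plug face 12 mm below it, with a square socket 13.5 mm wide and 20 mm deep (floor 32 mm below this point), its mouth sharp. The cock hangs on its pipe: the socket's axis is off this centre by up to 7 mm along the box's x and up to 7 mm along its y, new each time, and must be felt for; it does not shift when touched.
- pan_ring (a point): centre of the wok burner's pan ring at its top, 138 mm above the counter; ring 250 mm across. Burner housing 280 x 280 mm, square to the cock box, its top 93 mm above the counter, its near side 105 mm from the opening's centre. Fixed, part of the cock box's fitting.
Things that resemble listed ones, but are neither listed nor needed, are in the scene too. Of the things shaped like the key, the steel one is meant.

How it is judged:
By the outcome, as a careful person would: the job done as asked, in the order asked, and still so for the second after the job is handed in, with the robot touching nothing.
It also fails if it takes over 70 s, if anything falls off the work surface, if the arm or the gripper's body presses on something with over 40 N, if the wrist force passes 120 N, or if a joint passes its speed limit or range.

### The arm

A 6-joint arm with a two-finger parallel gripper is mounted at the origin on the work surface. World frame = base frame: x ahead of the robot, y to its left, z up, the work surface at z = 0. Lengths are in mm, angles in rad, forces in N, time in s.
With the tool pointing down it reaches from about 325 to 775 mm from the base axis. Payload 5.5 kg.
Tool frame: the origin (TCP) lies at the very end of the fingers, on their centre line; the grasp point (between the pads) lies 19 mm behind it (robot.grip_point_offset is the x of the grasp point in the tool frame, in mm); x points along the fingers, z is the direction in which the jaws open and shut, and the axes are right-handed (so a half turn about x gives the same grasp; the last joint's range is limited). The gripper opens to 85 mm and grips with 20 to 120 N. Pads are 22 mm wide; open, the fingers measure 114 mm over their backs; the gripper's body (76 mm by 85 mm) begins 54 mm behind the grasp point. The pads swing forward as they close: fully open they stand 13 mm farther back than shut.
Start: joints at [1.265, 0.091, 1.231, -0, 1.82, -0.057], TCP at [147.748, 581.538, 204.275] pointing down, gripper open.
Joint ranges: [-2.87, 2.87], [-0.86, 2.18], [0.17, 2.46], [-1.51, 4.65], [0.06, 2.69], [-2.65, 2.65]. Speed limits (rad/s): [2.57, 2.57, 3.01, 3.14, 3.14, 3.14].

### API

Orientations are given as a rotation vector (axis times angle).
In Python, from station import robot, optics gives the robot as it stands.
- The arm moves only by the tool arm_command, never from a script. Its argument "motion" is a list of rows, each an object of numbers: "tx", "ty", "tz": the shift along the tool's x, y, z as a fraction of full scale; "twist": the turn about the tool's x as a fraction of full scale. A call has 1 to 8 rows; each row shifts and turns the commanded pose from where the row before left it, along the tool's axes as they then stand; what a row does not reach is not made up. Full scale, the value 1, is 0.02 m for a shift and 5 degrees for a turn. A row lasts 1/12 s, in which the tool goes at most 41.7 mm and 7.16 degrees, less where a joint would pass 70% of its speed; a pose out of reach is approached as far as the arm can. A call with a number of a shift or a turn outside -1 to 1 is refused whole. A call with a gripper value outside its range is refused whole. "hand" is the finger opening in mm, from 0 to 85.4, set as the call begins (left out, the last holds). The fingers move at their own pace and stop on an object; the grip force is fixed at half the most. Time passes only in rows, so rows that do not move let the fingers close. It gives the time, the measured TCP pose, the force and the opening at its end, in the units of the state.
- robot.sense(): the state, without advancing time (a new reading comes with each control period).
- optics.grab_frame(name): name is "side" or "top"; returns a dict with "image" (420x560x3 uint8, red, green, blue), "vertical_fov" (degrees; the focal length in pixels is half the picture's height over the tangent of half this angle, whatever the lens; pixels are square), "cx", "cy" (the principal point, pixels), "dist_coeffs" ([k1, k2, p1, p2, k3] as OpenCV has them; the pictures are not rectified), "view" (4x4, takes a point from world to camera coordinates). Camera axes: x right, y down, z forward; pixel columns grow to the right and rows downward; lengths in mm; the calibration is good to about 2 mm. A picture is of the moment at which its call begins. There is no depth.
- robot.finish_job(): hands the job in, once; it reports no verdict.
The state is a dict: "time_s": time; "qpos": joint angles; "joint_velocities": joint speeds; "tau": joint torques, N m; "eef_pos": TCP position; "orientation": TCP orientation; "wrist_force": force on the tool from outside, world axes, zero at the start; "torque": the same for the moment, N m; "gripper_width": opening from 0.0 (shut) to 1.0 (fully open).
Only numpy, scipy, OpenCV 4.12 (cv2) and the standard library are available. Lean on these libraries where they do the work, as an engineer would, in place of code of your own. Each camera call takes 0.05 s, during which the arm holds its last target. There are 200 camera calls.

## Working session

There is one attempt and no reset: what is moved stays moved. The work goes in short steps, Python scripts to look and compute and a tool call to move; the robot and the scene stay as the last step left them, time stands still between calls to the robot, and variables do not carry over. Pictures are saved under pics/ and viewed, about 8 in all and at most 12, crops included, and the job is handed in when it is done.

Besides the shell and the picture viewer there is one more tool, called after ">>>" as name(argument=value, ...), one argument or row to a line, values as JSON. arm_command: Moves the arm, as the interface text tells. Shift numbers are shares of 0.02 m and turn numbers shares of 5 degrees, none past 1 either way. Its arguments: {"type":"object","properties":{"motion":{"type":"array","items":{"type":"object","properties":{"tx":{"type":"number","minimum":-1,"maximum":1},"ty":{"type":"number","minimum":-1,"maximum":1},"tz":{"type":"number","minimum":-1,"maximum":1},"twist":{"type":"number","minimum":-1,"maximum":1}}}},"hand":{"type":"number"}},"required":["motion"]}

```bash
mkdir -p pics
cat > h.py <<'E'
import numpy as np, cv2
from station import robot, optics
from scipy.spatial.transform import Rotation as R
def grab(n):
    f=optics.grab_frame(n); im=cv2.cvtColor(f["image"],cv2.COLOR_RGB2BGR)
    fl=210/np.tan(np.radians(f["vertical_fov"])/2)
    K=np.array([[fl,0,f["cx"]],[0,fl,f["cy"]],[0,0,1.]])
    return im,K,np.array(f["dist_coeffs"],float),np.array(f["view"],float)
def ray(c,px):
    im,K,D,V=c
    u=cv2.undistortPoints(np.array([[px]],float),K,D)[0,0]
    d=V[:3,:3].T@np.array([*u,1]); o=-V[:3,:3].T@V[:3,3]
    return o,d
def atz(c,px,z):
    o,d=ray(c,px); return o+d*(z-o[2])/d[2]
def proj(c,P):
    im,K,D,V=c
    return cv2.projectPoints(np.array(P,float).reshape(-1,1,3),cv2.Rodrigues(V[:3,:3])[0],V[:3,3],K,D)[0][:,0]
E
python3 - <<'E'
from h import *
import pickle
cs={n:grab(n) for n in("top","side")}
pickle.dump(cs,open("c0.pkl","wb"))
for n in cs: cv2.imwrite(f"pics/{n}0.png",cv2.resize(cs[n][0],(800,600),interpolation=cv2.INTER_CUBIC))
for n in cs: print(n,-cs[n][3][:3,:3].T@cs[n][3][:3,3],cs[n][3][2,:3])
s=robot.sense();print(s); print(R.from_rotvec(s["orientation"]).as_matrix().round(3))
E
```

```text
top [ 416.71583109   74.32716369 1166.53995333] [ 0.12406756 -0.02474522 -0.99196518]
side [ 224.13024282 -760.62663149  921.21050565] [ 0.27913294  0.68448641 -0.67347098]
{'time_s': 0.1, 'qpos': array([ 1.26527903e+00,  9.18148487e-02,  1.23177031e+00,  4.71597831e-05,
        1.81978289e+00, -5.66598217e-02]), 'joint_velocities': array([-4.77827954e-05, -3.42379755e-04, -3.64487299e-03, -1.30991691e-03,
       -1.77013696e-03,  3.17830788e-04]), 'tau': array([ 3.14679739e-03, -4.60223866e+01, -4.19216430e+01, -4.94285121e-05,
        1.07897271e-02, -2.24304074e-05]), 'eef_pos': array([147.65191768, 581.2466593 , 203.24250894]), 'orientation': array([-1.02498596,  1.31822255,  1.02336575]), 'wrist_force': array([-0.71958406, -0.14812959, -0.28531877]), 'torque': array([-0.0233266 , -0.03469779,  0.03453385]), 'gripper_width': 1.001762456235678}
[[-0.001 -0.969  0.246]
 [-0.002  0.246  0.969]
 [-1.     0.    -0.002]]
```

View pics/top0.png

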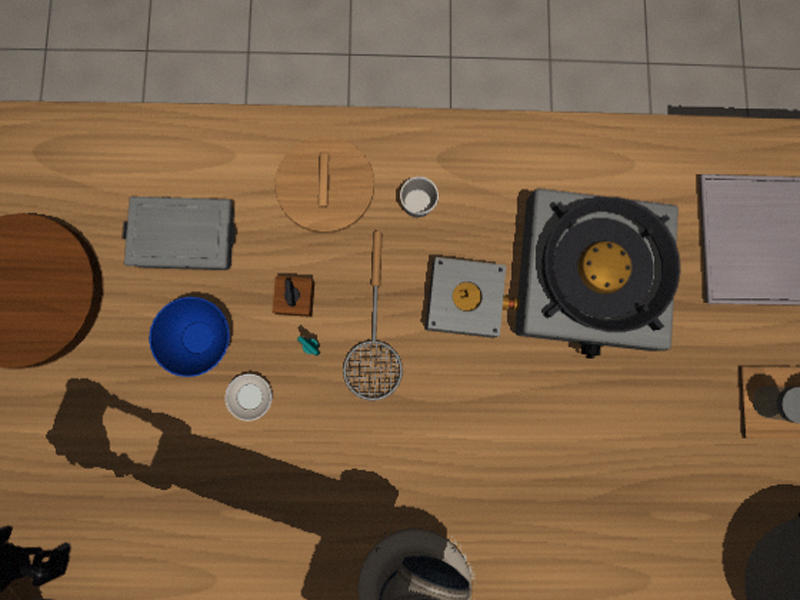

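View pics/side0.png

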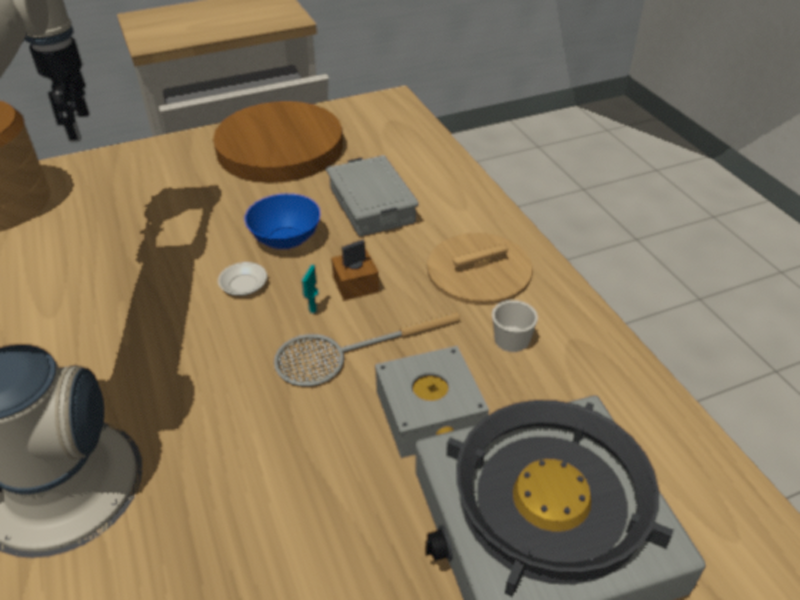

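Top view: the key in its block is at about (291,290) of the 800-px picture, the opening at (467,296), the skimmer between them. A teal decoy key stands at (309,342). Next I'll crop in on the key and the opening.

Run:
```python
from h import *
import pickle
cs=pickle.load(open("c0.pkl","rb"))
def crop(n,cx,cy,w,h,s): 
    x=int(cx-w/2);y=int(cy-h/2);print(n,x,y,s)
    return cv2.resize(cs[n][0][y:y+h,x:x+w],None,fx=s,fy=s,interpolation=cv2.INTER_CUBIC)
a=np.hstack([crop("top",204,205,50,50,8),crop("top",326,207,66,66,400/66)])
b=np.hstack([crop("side",248,188,50,36,8),crop("side",302,278,80,58,5)])
b=b[:288]
cv2.imwrite("pics/crop.png",np.vstack([a[:, :800],cv2.resize(b[:,:800],(800,200*288//200))[:200*1+88]])[:600,:800]) if 0 else cv2.imwrite("pics/crop.png",cv2.resize(np.vstack([a[:,:800],b[:,:800]]),(800,688))[:600])
print(a.shape,b.shape)
```

```text
top 179 180 8
top 293 174 6.0606060606060606
side 223 170 8
side 262 249 5Traceback (most recent call last):
  File "<stdin>", line 8, in <module>
    return _nx.concatenate(arrs, 1, dtype=dtype, casting=casting)
           ~~~~~~~~~~~~~~~^^^^^^^^^^^^^^^^^^^^^^^^^^^^^^^^^^^^^^^
ValueError: all the input array dimensions except for the concatenation axis must match exactly, but along dimension 0, the array at index 0 has size 288 and the array at index 1 has size 290
```

Run:
```python
from h import *
import pickle
cs=pickle.load(open("c0.pkl","rb"))
def crop(n,x,y,w,h): 
    return cv2.resize(cs[n][0][y:y+h,x:x+w],(400,300),interpolation=cv2.INTER_CUBIC)
# scales: 8,5,8,5
a=np.hstack([crop("top",179,186,50,37.5.__int__()),crop("top",286,177,80,60)])
b=np.hstack([crop("side",223,165,50,37),crop("side",262,248,80,60)])
cv2.imwrite("pics/crop.png",np.vstack([a,b]))
```

```text
(no output)
```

View pics/crop.png

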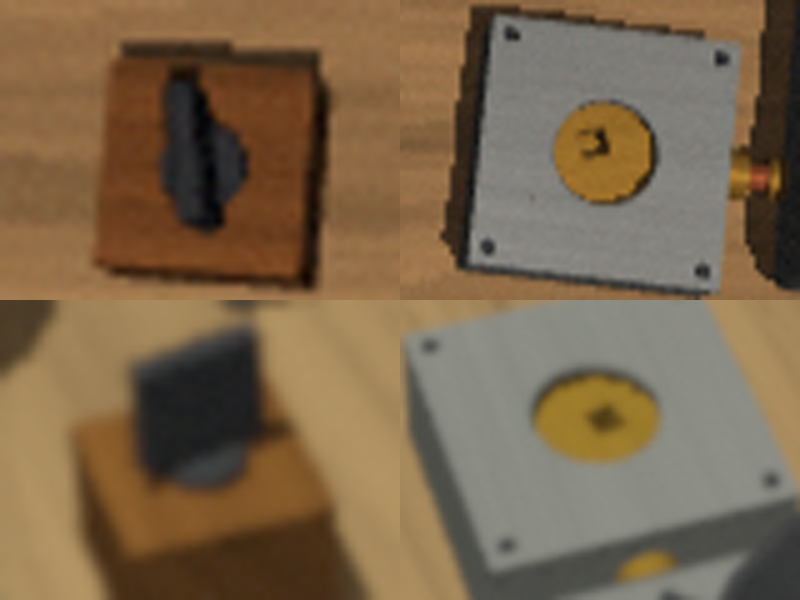

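Crops: the key grip's top face runs (180,80)→(200,226), collar centre (207,165). The box plate corners are clear, and a dark socket shows at (593,143) in the top view and (605,418) in the side view.

Run:
```python
from h import *
import pickle
cs=pickle.load(open("c0.pkl","rb")); T=cs["top"];S=cs["side"]
A=lambda u,v:((u+.5)/8+179-.5,(v+.5)*37/300+186-.5)
B=lambda u,v:((u-400+.5)/5+286-.5,(v+.5)/5+177-.5)
C=lambda u,v:((u+.5)/8+223-.5,(v-300+.5)*37/300+165-.5)
D=lambda u,v:((u-400+.5)/5+262-.5,(v-300+.5)/5+248-.5)
p=lambda n,x:print(n,np.round(x,1))
P=[atz(T,B(*q),65)for q in[(497,13),(740,42),(718,293),(464,268)]]
for q in P:p("box",q)
p("boxmean",np.mean(P,0))
for a,b in((0,1),(3,2),(1,2),(0,3)): d=P[b]-P[a];print(np.degrees(np.arctan2(d[1],d[0])),np.linalg.norm(d))
p("open T",atz(T,B(605,152),65)); p("open T z53",atz(T,B(605,152),53))
p("sock T",atz(T,B(593,143),53)); p("open S",atz(S,D(597,416),65)); p("sock S",atz(S,D(605,418),53))
p("collarT",atz(T,A(206,165),55)); p("collarS",atz(S,C(207,463),55))
Q=[atz(T,A(*q),50)for q in[(112,58),(318,52),(302,278),(95,265)]]
for q in Q:p("blk",q)
p("blkmean",np.mean(Q,0))
a=atz(T,A(178,78),99);b=atz(T,A(201,228),99);p("gripT",[a,b]);p("mid",(a+b)/2);d=b-a;print(np.degrees(np.arctan2(d[1],d[0])),np.linalg.norm(d))
a=atz(S,C(135,370),99);b=atz(S,C(255,330),99);p("gripS",[a,b]);p("mid",(a+b)/2);d=b-a;print(np.degrees(np.arctan2(d[1],d[0])),np.linalg.norm(d))
```

```text
box [620.  -32.2  65. ]
box [ 606.3 -164.8   65. ]
box [ 469.9 -151.4   65. ]
box [481.5 -15.   65. ]
boxmean [544.4 -90.9  65. ]
-95.89846458880004 133.27382069963113
-94.8516491856446 136.8748067271712
174.39673867752612 137.0822743899759
172.9228493966556 139.61061081819884
open T [545.  -90.8  65. ]
open T z53 [546.4 -92.6  53. ]
sock T [551.2 -86.1  53. ]
open S [544.6 -96.3  65. ]
sock S [551.9 -89.4  53. ]
collarT [544.1 238.9  55. ]
collarS [544.5 230.7  55. ]
blk [580.3 272.8  50. ]
blk [583.4 202.9  50. ]
blk [507.2 206.1  50. ]
blk [510.5 275.9  50. ]
blkmean [545.4 239.4  50. ]
gripT [[567.  242.4  99. ]
 [518.8 233.4  99. ]]
mid [542.9 237.9  99. ]
-169.32774567493766 49.05018431467701
gripS [[523.  231.7  99. ]
 [564.8 235.5  99. ]]
mid [543.9 233.6  99. ]
5.168417678309924 42.033577300067144
```

Add to h.py:
```python
def st():
    s=robot.sense(); M=R.from_rotvec(s["orientation"]).as_matrix()
    return np.array(s["eef_pos"]),M,s
def to(P):
    p,M,s=st(); d=M.T@(np.array(P)-p)/20
    print("t",round(s["time_s"],2),"p",p.round(1),"jaw",np.degrees(np.arctan2(M[1,2],M[0,2])).round(2),"F",np.round(s["wrist_force"],1),"T",np.round(s["torque"],3),"w",round(s["gripper_width"]*85.4,1),"q6",s["qpos"][5].round(2))
    print("units total tx,ty,tz",d.round(2))
```

```text
(no output)
```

>>> arm_command(
  motion=[
    {"twist": -0.91},
    {"twist": -0.91},
    {"twist": -0.91},
    {"twist": -0.91},
    {"twist": -0.91},
    {},
  ],
  hand=60,
)

```text
validation failed for argument at $.mo...
```

```bash
python3 -c "
from h import *
to([543.5,236,150])"
```

```text
t 0.1 p [147.7 581.2 203.2] jaw 75.74 F [-0.7 -0.1 -0.3] T [-0.023 -0.035  0.035] w 85.6 q6 -0.06
units total tx,ty,tz [  2.68 -23.43 -11.85]
```

>>> arm_command(
  motion=[
    {"twist": -0.91},
    {"twist": -0.91},
    {"twist": -0.91},
    {"twist": -0.91},
    {"twist": -0.91},
    {"twist": 0},
  ],
  hand=60,
)

```text
validation failed for argument at $.mo...
```

```bash
python3 -c "
from h import *
to([543.5,236,150])"
```

```text
t 0.1 p [147.7 581.2 203.2] jaw 75.74 F [-0.7 -0.1 -0.3] T [-0.023 -0.035  0.035] w 85.6 q6 -0.06
units total tx,ty,tz [  2.68 -23.43 -11.85]
```

All four numbers seem to be required in each row.

>>> arm_command(
  motion=[
    {"tx": 0, "ty": 0, "tz": 0, "twist": -0.91},
    {"tx": 0, "ty": 0, "tz": 0, "twist": -0.91},
    {"tx": 0, "ty": 0, "tz": 0, "twist": -0.91},
    {"tx": 0, "ty": 0, "tz": 0, "twist": -0.91},
    {"tx": 0, "ty": 0, "tz": 0, "twist": -0.91},
    {"tx": 0, "ty": 0, "tz": 0, "twist": 0},
  ],
  hand=60,
)

```text
time_s: 0.6
eef_pos: [147.7, 581.3, 203.6]
orientation: [-1.32, 1.135, 1.319]
wrist_force: [-0.6, 0.8, 0.7]
gripper_width: 0.699
```

```bash
python3 -c "
from h import *
to([543.5,236,150])"
```

```text
t 0.6 p [147.7 581.3 203.6] jaw 98.65 F [-0.6  0.8  0.7] T [ 0.007 -0.028  0.024] w 59.7 q6 -0.46
units total tx,ty,tz [  2.69 -16.97 -20.05]
```

>>> arm_command(
  motion=[
    {"tx": 0, "ty": -0.85, "tz": -1, "twist": 0},
    {"tx": 0, "ty": -0.85, "tz": -1, "twist": 0},
    {"tx": 0, "ty": -0.85, "tz": -1, "twist": 0},
    {"tx": 0, "ty": -0.85, "tz": -1, "twist": 0},
    {"tx": 0, "ty": -0.85, "tz": -1, "twist": 0},
    {"tx": 0, "ty": -0.85, "tz": -1, "twist": 0},
    {"tx": 0, "ty": -0.85, "tz": -1, "twist": 0},
    {"tx": 0, "ty": -0.85, "tz": -1, "twist": 0},
  ],
)

```text
time_s: 1.27
eef_pos: [306.6, 442.3, 204.0]
orientation: [-1.316, 1.137, 1.316]
wrist_force: [-0.1, 0.4, 0.3]
gripper_width: 0.703
```

>>> arm_command(
  motion=[
    {"tx": 0, "ty": -0.85, "tz": -1, "twist": 0},
    {"tx": 0, "ty": -0.85, "tz": -1, "twist": 0},
    {"tx": 0, "ty": -0.85, "tz": -1, "twist": 0},
    {"tx": 0, "ty": -0.85, "tz": -1, "twist": 0},
    {"tx": 0, "ty": -0.85, "tz": -1, "twist": 0},
    {"tx": 0, "ty": -0.85, "tz": -1, "twist": 0},
    {"tx": 0, "ty": -0.85, "tz": -1, "twist": 0},
    {"tx": 0, "ty": -0.85, "tz": -1, "twist": 0},
  ],
)

```text
time_s: 1.93
eef_pos: [464.8, 304.2, 204.0]
orientation: [-1.316, 1.137, 1.316]
wrist_force: [-0.3, 0.7, -0.2]
gripper_width: 0.701
```

>>> arm_command(
  motion=[
    {"tx": 0, "ty": -0.85, "tz": -1, "twist": 0},
    {"tx": 0, "ty": -0.85, "tz": -1, "twist": 0},
    {"tx": 0.5, "ty": -0.85, "tz": -1, "twist": 0},
    {"tx": 0.7, "ty": -0.8, "tz": -1, "twist": 0},
    {"tx": 0.7, "ty": 0, "tz": 0, "twist": 0},
    {"tx": 0.5, "ty": 0, "tz": 0, "twist": 0},
    {"tx": 0, "ty": 0, "tz": 0, "twist": 0},
  ],
)

```text
time_s: 2.52
eef_pos: [540.9, 235.5, 152.8]
orientation: [-1.314, 1.141, 1.32]
wrist_force: [-1.1, 0.6, -0.6]
gripper_width: 0.699
```

Run:
```python
from h import *
to([543.5,236,66])
T=grab("top");S=grab("side")
crop=lambda c,x,y:cv2.resize(c[0][y:y+60,x:x+50],(400,480),interpolation=cv2.INTER_CUBIC)
print(proj(T,[543.5,236,99]),proj(S,[543.5,236,99]))
cv2.imwrite("pics/g.png",np.hstack([crop(T,179,170),crop(S,223,145)]))
```

```text
t 2.52 p [540.9 235.5 152.8] jaw 98.38 F [-1.1  0.6 -0.6] T [-0.045  0.015 -0.049] w 59.7 q6 -1.36
units total tx,ty,tz [ 4.34 -0.16  0.01]
[[202.98502403 204.17755237]] [[246.50646027 170.22369787]]
```

View pics/g.png

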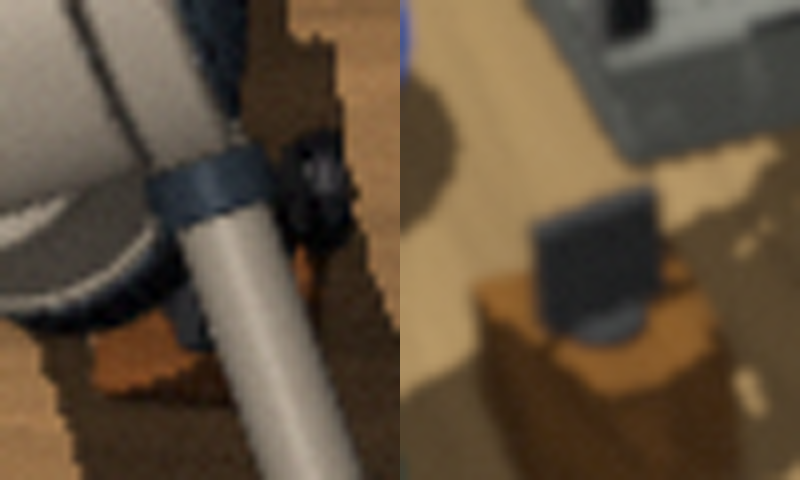

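Top is blocked by the arm; side shows the key unmoved in the block. Clearance is ample, so I'm descending.

>>> arm_command(
  motion=[
    {"tx": 0.5, "ty": -0.15, "tz": 0, "twist": 0},
    {"tx": 0.8, "ty": 0, "tz": 0, "twist": 0},
    {"tx": 0.8, "ty": 0, "tz": 0, "twist": 0},
    {"tx": 0.8, "ty": 0, "tz": 0, "twist": 0},
    {"tx": 0.6, "ty": 0, "tz": 0, "twist": 0},
    {"tx": 0.4, "ty": 0, "tz": 0, "twist": 0},
    {"tx": 0.3, "ty": 0, "tz": 0, "twist": 0},
    {"tx": 0, "ty": 0, "tz": 0, "twist": 0},
  ],
)

```text
time_s: 3.28
eef_pos: [544.6, 236.5, 71.1]
orientation: [-1.317, 1.137, 1.319]
wrist_force: [0.9, 0.3, 0.2]
gripper_width: 0.7
```

Run:
```python
from h import *
to([543.5,236,66])
S=grab("side")
x,y=198,120
cv2.imwrite("pics/g2.png",cv2.resize(S[0][y:y+75,x:x+100],(800,600),interpolation=cv2.INTER_CUBIC))
```

```text
t 3.28 p [544.6 236.5  71.1] jaw 98.51 F [0.9 0.3 0.2] T [ 0.059  0.055 -0.036] w 59.8 q6 -1.37
units total tx,ty,tz [ 0.26  0.06 -0.02]
```

View pics/g2.png

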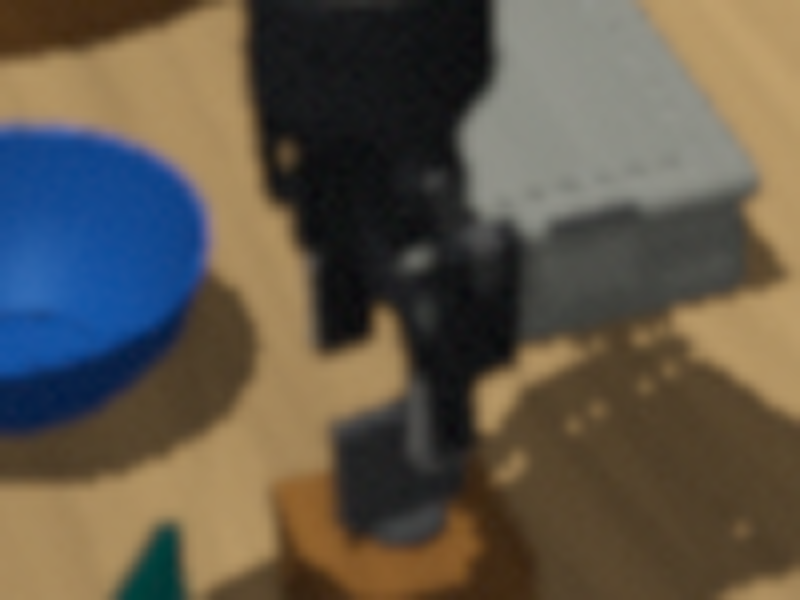

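Run:
```python
from h import *
import pickle
S=pickle.load(open("c0.pkl","rb"))["side"]
p,M,s=st()
y,z=M[:,1],M[:,2]
for h in(0,5,13):
  Q=[p-z*30-M[:,0]*h+y*k for k in(-11,0,11)]
  print(h,((proj(S,Q)+.5-[198,120])*8-.5).round(0).tolist())
# predicted grip corners for key centred at TCP
for c in ([543.5,236],[544.6,236.5]):
  c=np.array([*c,0]);
  Q=[c+y*k-z*5+np.array([0,0,zz]) for zz in(99,55) for k in(-23,23)]
  print(((proj(S,Q)+.5-[198,120])*8-.5).round(0).tolist())
```

```text
0 [[475.0, 508.0], [445.0, 520.0], [414.0, 531.0]]
5 [[474.0, 496.0], [444.0, 507.0], [414.0, 519.0]]
13 [[473.0, 476.0], [443.0, 488.0], [412.0, 500.0]]
[[462.0, 390.0], [335.0, 438.0], [468.0, 497.0], [343.0, 545.0]]
[[465.0, 388.0], [338.0, 436.0], [470.0, 495.0], [346.0, 543.0]]
```

Finger and key appear where predicted (finger at u 410–475, grip 335–462). Now I lower 5 mm and close.

>>> arm_command(
  motion=[
    {"tx": 0.25, "ty": 0.05, "tz": 0, "twist": 0},
    {"tx": 0, "ty": 0, "tz": 0, "twist": 0},
  ],
)

```text
time_s: 3.5
eef_pos: [544.2, 236.4, 67.4]
orientation: [-1.318, 1.135, 1.317]
wrist_force: [-0.2, -0.6, -0.7]
gripper_width: 0.701
```

>>> arm_command(
  motion=[
    {"tx": 0, "ty": 0, "tz": 0, "twist": 0},
    {"tx": 0, "ty": 0, "tz": 0, "twist": 0},
    {"tx": 0, "ty": 0, "tz": 0, "twist": 0},
    {"tx": 0, "ty": 0, "tz": 0, "twist": 0},
    {"tx": 0, "ty": 0, "tz": 0, "twist": 0},
    {"tx": 0, "ty": 0, "tz": 0, "twist": 0},
    {"tx": 0, "ty": 0, "tz": 0, "twist": 0},
    {"tx": 0, "ty": 0, "tz": 0, "twist": 0},
  ],
  hand=0,
)

```text
time_s: 4.17
eef_pos: [544.3, 236.7, 67.8]
orientation: [-1.318, 1.134, 1.317]
wrist_force: [-0.5, 2.0, 4.6]
gripper_width: 0.086
```

```bash
python3 -c "
from h import *
to([543.5,236,156])"
```

```text
t 4.17 p [544.3 236.7  67.8] jaw 98.51 F [-0.5  2.   4.6] T [0.373 0.141 0.016] w 7.4 q6 -1.37
units total tx,ty,tz [-4.41  0.04 -0.03]
```

>>> arm_command(
  motion=[
    {"tx": 0, "ty": 0, "tz": 0, "twist": 0},
    {"tx": 0, "ty": 0, "tz": 0, "twist": 0},
    {"tx": 0, "ty": 0, "tz": 0, "twist": 0},
    {"tx": 0, "ty": 0, "tz": 0, "twist": 0},
  ],
)

```text
time_s: 4.5
eef_pos: [544.3, 236.6, 67.8]
orientation: [-1.318, 1.134, 1.317]
wrist_force: [0.2, 3.0, 4.9]
gripper_width: 0.084
```

>>> arm_command(
  motion=[
    {"tx": -0.25, "ty": 0, "tz": 0, "twist": 0},
    {"tx": -0.25, "ty": 0, "tz": 0, "twist": 0},
    {"tx": 0, "ty": 0, "tz": 0, "twist": 0},
  ],
)

```text
time_s: 4.75
eef_pos: [544.1, 235.8, 77.5]
orientation: [-1.318, 1.136, 1.317]
wrist_force: [-0.3, 0.4, -2.4]
gripper_width: 0.084
```

Run:
```python
from h import *
to([543.5,236,156])
```

```text
t 4.75 p [544.1 235.8  77.5] jaw 98.47 F [-0.3  0.4 -2.4] T [ 0.049 -0.053  0.015] w 7.2 q6 -1.37
units total tx,ty,tz [-3.93  0.03  0.01]
```

>>> arm_command(
  motion=[
    {"tx": -0.5, "ty": 0, "tz": 0, "twist": 0},
    {"tx": -0.9, "ty": 0, "tz": 0, "twist": 0},
    {"tx": -1, "ty": 0, "tz": 0, "twist": 0},
    {"tx": -1, "ty": 0, "tz": 0, "twist": 0},
    {"tx": -0.5, "ty": 0, "tz": 0, "twist": 0.84},
    {"tx": 0, "ty": 0, "tz": 0, "twist": 1},
    {"tx": 0, "ty": 0, "tz": 0, "twist": 1},
    {"tx": 0, "ty": 0, "tz": 0, "twist": 1},
  ],
)

```text
time_s: 5.42
eef_pos: [544.2, 236.1, 155.9]
orientation: [-1.067, 1.294, 1.067]
wrist_force: [-0.4, 1.2, -1.8]
gripper_width: 0.083
```

>>> arm_command(
  motion=[
    {"tx": 0, "ty": 0, "tz": 0, "twist": 1},
    {"tx": 0, "ty": 0, "tz": 0, "twist": 1},
    {"tx": 0, "ty": 0, "tz": 0, "twist": 1},
    {"tx": 0, "ty": 0, "tz": 0, "twist": 1},
    {"tx": 0, "ty": 0, "tz": 0, "twist": 1},
    {"tx": 0, "ty": 0, "tz": 0, "twist": 1},
    {"tx": 0, "ty": 0, "tz": 0, "twist": 1},
    {"tx": 0, "ty": 0, "tz": 0, "twist": 1},
  ],
)

```text
time_s: 6.08
eef_pos: [544.0, 236.0, 155.5]
orientation: [-0.533, 1.505, 0.533]
wrist_force: [0.2, 0.6, -1.9]
gripper_width: 0.086
```

>>> arm_command(
  motion=[
    {"tx": 0, "ty": 0, "tz": 0, "twist": 1},
    {"tx": 0, "ty": 0, "tz": 0, "twist": 1},
    {"tx": 0, "ty": 0, "tz": 0, "twist": 1},
    {"tx": 0, "ty": 0, "tz": 0, "twist": 1},
    {"tx": 0, "ty": 0, "tz": 0, "twist": 1},
    {"tx": 0, "ty": 0, "tz": 0, "twist": 1},
    {"tx": 0, "ty": 0, "tz": 0, "twist": 1},
    {"tx": 0, "ty": 0, "tz": 0, "twist": 0},
  ],
)

```text
time_s: 6.75
eef_pos: [544.0, 236.0, 155.4]
orientation: [-0.057, 1.57, 0.056]
wrist_force: [0.9, 0.5, -1.7]
gripper_width: 0.091
```

Run:
```python
from h import *
to([551.5,-88,150])
```

```text
t 6.75 p [544.  236.  155.4] jaw 4.11 F [ 0.9  0.5 -1.7] T [ 0.003  0.02  -0.007] w 7.8 q6 0.28
units total tx,ty,tz [  0.28 -16.19  -0.79]
```

>>> arm_command(
  motion=[
    {"tx": 0, "ty": -1, "tz": -0.05, "twist": 0},
    {"tx": 0, "ty": -1, "tz": -0.05, "twist": 0},
    {"tx": 0, "ty": -1, "tz": -0.05, "twist": 0},
    {"tx": 0, "ty": -1, "tz": -0.05, "twist": 0},
    {"tx": 0, "ty": -1, "tz": -0.05, "twist": 0},
    {"tx": 0, "ty": -1, "tz": -0.05, "twist": 0},
    {"tx": 0, "ty": -1, "tz": -0.05, "twist": 0},
    {"tx": 0, "ty": -1, "tz": -0.05, "twist": 0},
  ],
)

```text
time_s: 7.42
eef_pos: [547.9, 75.0, 155.5]
orientation: [-0.061, 1.57, 0.061]
wrist_force: [0.1, -0.1, -2.6]
gripper_width: 0.085
```

>>> arm_command(
  motion=[
    {"tx": 0, "ty": -1, "tz": -0.05, "twist": 0},
    {"tx": 0, "ty": -1, "tz": -0.05, "twist": 0},
    {"tx": 0, "ty": -1, "tz": -0.05, "twist": 0},
    {"tx": 0, "ty": -1, "tz": -0.05, "twist": 0},
    {"tx": 0, "ty": -1, "tz": -0.05, "twist": 0},
    {"tx": 0, "ty": -1, "tz": -0.05, "twist": 0},
    {"tx": 0, "ty": -1, "tz": -0.05, "twist": 0},
    {"tx": 0, "ty": -1, "tz": -0.05, "twist": 0},
  ],
)

```text
time_s: 8.08
eef_pos: [551.9, -85.1, 155.5]
orientation: [-0.061, 1.57, 0.061]
wrist_force: [0.3, -0.2, -1.7]
gripper_width: 0.091
```

>>> arm_command(
  motion=[
    {"tx": 0.4, "ty": -0.2, "tz": 0, "twist": 0},
    {"tx": 0, "ty": 0, "tz": 0, "twist": 0},
    {"tx": 0, "ty": 0, "tz": 0, "twist": 0},
  ],
)

```text
time_s: 8.33
eef_pos: [551.9, -87.6, 146.4]
orientation: [-0.059, 1.572, 0.06]
wrist_force: [-0.0, 0.1, -2.3]
gripper_width: 0.088
```

Run:
```python
from h import *
import pickle
to([551.5,-88,140])
S=grab("side"); T=grab("top"); pickle.dump({"top":T,"side":S},open("c1.pkl","wb"))
x,y=260,225
a=cv2.resize(S[0][y:y+100,x:x+80],(480,600),interpolation=cv2.INTER_CUBIC)
b=cv2.resize(T[0][160:260,286:339],(318,600),interpolation=cv2.INTER_CUBIC)
cv2.imwrite("pics/k.png",np.hstack([a,b]))
```

```text
t 8.33 p [551.9 -87.6 146.4] jaw 4.34 F [-0.   0.1 -2.3] T [-0.01   0.009 -0.035] w 7.5 q6 -0.29
units total tx,ty,tz [ 0.32 -0.02 -0.02]
```

View pics/k.png

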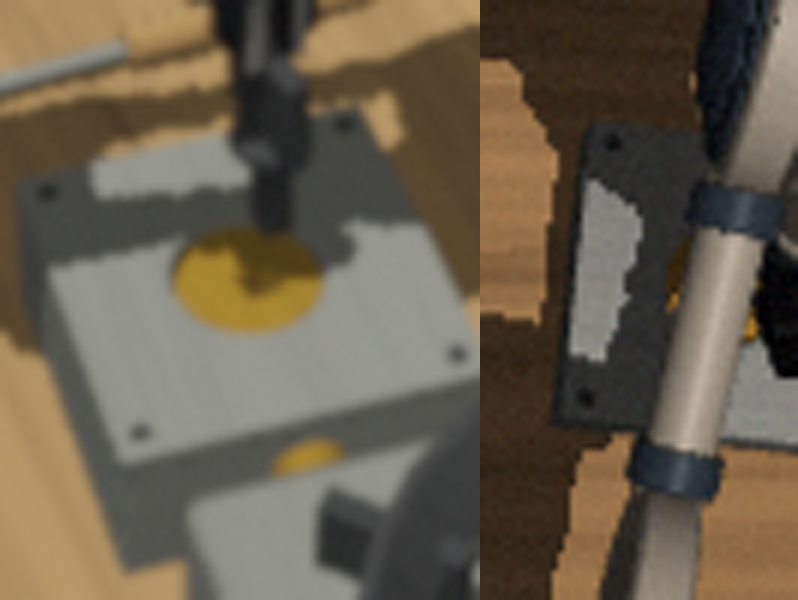

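Side view: the shank stands over the opening, u 252–293, foot bottom at v≈235. The socket was at (258,280) in these coordinates. I'll use the foot to correct the camera bias.

Run:
```python
from h import *
import pickle
S=pickle.load(open("c1.pkl","rb"))["side"]
f=lambda P:((proj(S,P)+.5-[260,225])*6-.5).round(0).tolist()
c=np.array([551.9,-87.6,83.6]);a=np.radians(4.3)
ex,ey=np.array([np.cos(a),np.sin(a),0]),np.array([-np.sin(a),np.cos(a),0])
print("foot",f([c]),"corners",f([c+6*(i*ex+j*ey) for i,j in((-1,-1),(1,-1),(1,1),(-1,1))]))
print("jac x,y,z per 5mm",f([c,c+[5,0,0],c+[0,5,0],c+[0,0,5]]))
print("socket pred at 551.9,-87.6,53",f([[551.9,-87.6,53]]))
print("opening rim", f([[545+28*np.cos(t),-93.5+28*np.sin(t),65] for t in np.arange(0,6.28,np.pi/2)]))
# edge detail: shank left/right borders by gradient
g=cv2.cvtColor(S[0],cv2.COLOR_BGR2GRAY)
print(g[250:275,296:316])
```

```text
foot [[258.0, 220.0]] corners [[251.0, 237.0], [281.0, 225.0], [264.0, 203.0], [235.0, 214.0]]
jac x,y,z per 5mm [[258.0, 220.0], [271.0, 216.0], [252.0, 210.0], [258.0, 210.0]]
socket pred at 551.9,-87.6,53 [[256.0, 276.0]]
opening rim [[317.0, 248.0], [214.0, 218.0], [174.0, 295.0], [279.0, 327.0]]
[[147 139 113  81  70  71  74  73  69  57  45  38  38  37  39  49  61  67
   70  68]
 [148 144 132 108  86  70  65  67  67  59  48  39  39  36  40  52  64  68
   68  70]
 [148 147 142 132 114  84  60  53  53  53  45  37  40  41  45  58  65  70
   70  69]
 [147 148 146 144 135 103  61  42  40  41  36  33  42  49  56  65  68  69
   69  69]
 [145 146 145 144 137 103  58  36  33  34  33  35  43  58  65  67  69  67
   70  69]
 [131 137 132 128 120  91  55  32  29  32  32  35  48  62  67  69  70  71
   69  69]
 [ 98 111 103  90  85  64  42  34  33  32  31  34  47  63  68  68  69  70
   70  68]
 [ 73  81  76  71  66  56  41  32  32  32  34  36  46  60  66  69  70  69
   69  69]
 [ 69  71  70  69  66  55  42  33  33  33  32  33  46  61  68  68  69  69
   69  69]
 [ 69  71  70  70  68  56  42  35
[... 627 characters left out ...]
  66  70
   70  69]
 [107 115 107  82  66  63  62  60  61  61  61  62  62  62  64  62  64  66
   69  70]
 [130 131 124  98  74  65  62  62  63  62  63  62  61  62  64  63  63  65
   70  76]
 [133 134 128 108  84  69  64  65  67  65  63  63  62  63  62  63  64  68
   83 104]
 [133 133 127 111  91  74  67  68  73  70  69  69  71  70  71  71  73  82
  108 131]
 [134 132 124 105  85  71  67  71  77  79  80  90  98  99  99 101 101 111
  131 146]
 [134 132 129 116  92  74  71  75  81  87  97 114 123 124 124 127 126 132
  142 148]
 [133 134 132 125 109  87  80  86  95 106 115 124 128 130 131 133 132 137
  145 149]
 [135 134 133 131 124 111 106 111 117 125 129 131 130 130 131 132 134 140
  146 150]]
```

Run:
```python
from h import *
import pickle
S=pickle.load(open("c1.pkl","rb"))["side"]
x,y,k=275,205,10
im=cv2.resize(S[0][y:y+60,x:x+60],None,fx=k,fy=k,interpolation=cv2.INTER_CUBIC)
im=np.clip(im.astype(float)*1.8,0,255).astype(np.uint8)
raw=im.copy()
f=lambda P:((proj(S,P)+.5-[x,y])*k-.5).round().astype(int)
c=np.array([551.9,-87.6,83.6]);a=np.radians(4.3)
X,Y=np.array([np.cos(a),np.sin(a),0]),np.array([-np.sin(a),np.cos(a),0]);Z=np.array([0,0,1.])
def box(w,d,z0,z1,col):
    for z in(z0,z1): cv2.polylines(im,[f([c+X*i*w+Y*j*d+Z*z for i,j in((-1,-1),(1,-1),(1,1),(-1,1))])],True,col,1)
box(6,6,0,45,(0,255,0)); box(5,23,50,94,(0,0,255))
cv2.polylines(im,[f([c+15*(X*np.cos(t)+Y*np.sin(t))+Z*48 for t in np.linspace(0,6.28,30)])],True,(255,255,0),1)
cv2.imwrite("pics/ov.png",np.hstack([im,raw])[:, :1200][:, ::1]) 
o=np.hstack([im,raw]); cv2.imwrite("pics/ov.png",cv2.resize(o,(800,400),interpolation=cv2.INTER_AREA))
```

```text
(no output)
```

View pics/ov.png

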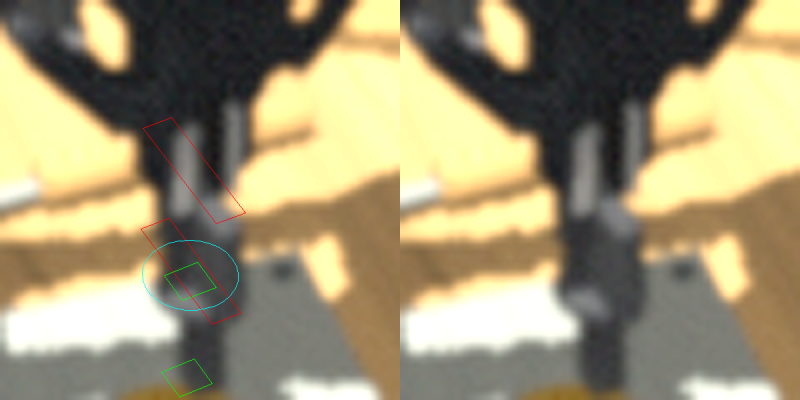

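Overlay: the shank and pads both appear ~10–13 px right of the prediction, mostly a common camera bias of about +5 mm in x. In-image alignment says to move −5 mm in x. I'll shift and lower to just above the plug, then look again.

>>> arm_command(
  motion=[
    {"tx": 0.2, "ty": -0.02, "tz": -0.27, "twist": 0},
    {"tx": 0.3, "ty": 0, "tz": 0, "twist": 0},
    {"tx": 0.3, "ty": 0, "tz": 0, "twist": 0},
    {"tx": 0.25, "ty": 0, "tz": 0, "twist": 0},
    {"tx": 0.15, "ty": 0, "tz": 0, "twist": 0},
    {"tx": 0, "ty": 0, "tz": 0, "twist": 0},
  ],
)

```text
time_s: 8.93
eef_pos: [546.5, -88.5, 121.8]
orientation: [-0.059, 1.572, 0.06]
wrist_force: [-0.2, -0.6, -3.0]
gripper_width: 0.084
```

Run:
```python
from h import *
import pickle
to([546.5,-88.4,121.5])
S=grab("side"); c0=pickle.load(open("c0.pkl","rb"))["side"]
x,y,k=277,240,10
C=lambda c:np.clip(cv2.resize(c[0][y:y+60,x:x+40],None,fx=k,fy=k,interpolation=cv2.INTER_CUBIC).astype(float)*1.5,0,255)
o=np.hstack([C(S),C(c0)])
for v in range(0,600,50): o[v,::4]=(255,0,0)
for u in range(0,800,50): o[::4,u]=(255,0,0)
cv2.imwrite("pics/low.png",o)
```

```text
t 8.93 p [546.5 -88.5 121.8] jaw 4.31 F [-0.2 -0.6 -3. ] T [ 0.018  0.014 -0.015] w 7.2 q6 -0.3
units total tx,ty,tz [0.02 0.01 0.  ][ WARN:0@2.030] global loadsave.cpp:1063 imwrite_ Unsupported depth image for selected encoder is fallbacked to CV_8U.
```

View pics/low.png

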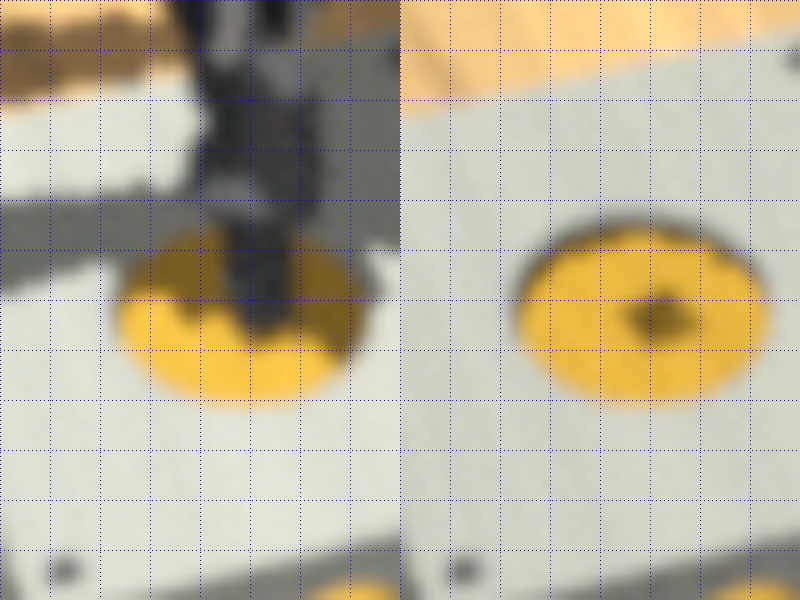

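Low view: foot centre u≈258, lowest corner (262,340). Socket centre is (262,318), lowest corner v≈350. The foot is about 6 mm above the plug face, so I shift about +2 mm x and +2 mm y and feel downward.

>>> arm_command(
  motion=[
    {"tx": 0, "ty": 0.1, "tz": 0.11, "twist": 0},
    {"tx": 0.05, "ty": 0, "tz": 0, "twist": 0},
    {"tx": 0.05, "ty": 0, "tz": 0, "twist": 0},
    {"tx": 0.05, "ty": 0, "tz": 0, "twist": 0},
    {"tx": 0, "ty": 0, "tz": 0, "twist": 0},
  ],
)

```text
time_s: 9.4
eef_pos: [549.0, -86.6, 120.1]
orientation: [-0.059, 1.57, 0.059]
wrist_force: [0.4, 0.1, -2.3]
gripper_width: 0.087
```

>>> arm_command(
  motion=[
    {"tx": 0.05, "ty": 0, "tz": 0, "twist": 0},
    {"tx": 0.05, "ty": 0, "tz": 0, "twist": 0},
    {"tx": 0, "ty": 0, "tz": 0, "twist": 0},
  ],
)

```text
time_s: 9.65
eef_pos: [549.0, -86.6, 118.0]
orientation: [-0.059, 1.57, 0.059]
wrist_force: [0.2, 0.4, -3.3]
gripper_width: 0.091
```

```bash
python3 -c "
from h import *
to([548.5,-86.3,115.8])"
```

```text
t 9.65 p [549.  -86.6 118. ] jaw 4.29 F [ 0.2  0.4 -3.3] T [0.    0.044 0.004] w 7.8 q6 -0.29
units total tx,ty,tz [ 0.11  0.02 -0.02]
```

>>> arm_command(
  motion=[
    {"tx": 0.05, "ty": 0, "tz": 0, "twist": 0},
    {"tx": 0.05, "ty": 0, "tz": 0, "twist": 0},
    {"tx": 0, "ty": 0, "tz": 0, "twist": 0},
  ],
)

```text
time_s: 9.9
eef_pos: [549.0, -86.6, 116.0]
orientation: [-0.059, 1.57, 0.059]
wrist_force: [-0.6, 0.1, -2.1]
gripper_width: 0.083
```

>>> arm_command(
  motion=[
    {"tx": 0.05, "ty": 0, "tz": 0, "twist": 0},
    {"tx": 0, "ty": 0, "tz": 0, "twist": 0},
  ],
)

```text
time_s: 10.07
eef_pos: [549.0, -86.6, 115.1]
orientation: [-0.059, 1.57, 0.059]
wrist_force: [0.2, -0.8, -2.3]
gripper_width: 0.087
```

>>> arm_command(
  motion=[
    {"tx": 0.05, "ty": 0, "tz": 0, "twist": 0},
    {"tx": 0, "ty": 0, "tz": 0, "twist": 0},
  ],
)

```text
time_s: 10.23
eef_pos: [549.2, -86.6, 114.4]
orientation: [-0.059, 1.57, 0.059]
wrist_force: [0.3, 0.8, -2.3]
gripper_width: 0.086
```

>>> arm_command(
  motion=[
    {"tx": 0.05, "ty": 0, "tz": 0, "twist": 0},
    {"tx": 0, "ty": 0, "tz": 0, "twist": 0},
  ],
)

```text
time_s: 10.4
eef_pos: [549.4, -86.6, 114.0]
orientation: [-0.059, 1.569, 0.059]
wrist_force: [-1.0, 0.4, 2.0]
gripper_width: 0.088
```

>>> arm_command(
  motion=[
    {"tx": 0.05, "ty": 0, "tz": 0, "twist": 0},
    {"tx": 0, "ty": 0, "tz": 0, "twist": 0},
  ],
)

```text
time_s: 10.57
eef_pos: [549.1, -86.5, 112.2]
orientation: [-0.059, 1.57, 0.059]
wrist_force: [-0.9, 0.4, -2.2]
gripper_width: 0.086
```

>>> arm_command(
  motion=[
    {"tx": 0.05, "ty": 0, "tz": 0, "twist": 0},
    {"tx": 0, "ty": 0, "tz": 0, "twist": 0},
  ],
)

```text
time_s: 10.73
eef_pos: [548.8, -86.4, 110.4]
orientation: [-0.059, 1.571, 0.059]
wrist_force: [0.3, 0.4, -3.3]
gripper_width: 0.089
```

It touched at TCP z 114 and then dropped into the socket. I keep feeding down gently.

>>> arm_command(
  motion=[
    {"tx": 0.05, "ty": 0, "tz": 0, "twist": 0},
    {"tx": 0.05, "ty": 0, "tz": 0, "twist": 0},
    {"tx": 0, "ty": 0, "tz": 0, "twist": 0},
  ],
)

```text
time_s: 10.98
eef_pos: [548.9, -86.5, 108.7]
orientation: [-0.059, 1.571, 0.059]
wrist_force: [-0.4, 1.0, -2.4]
gripper_width: 0.089
```

>>> arm_command(
  motion=[
    {"tx": 0.05, "ty": 0, "tz": 0, "twist": 0},
    {"tx": 0.05, "ty": 0, "tz": 0, "twist": 0},
    {"tx": 0, "ty": 0, "tz": 0, "twist": 0},
  ],
)

```text
time_s: 11.23
eef_pos: [549.0, -86.6, 107.0]
orientation: [-0.059, 1.57, 0.059]
wrist_force: [-0.9, 1.3, -1.1]
gripper_width: 0.087
```

```bash
python3 -c "
from h import *
to([548.5,-86.3,94])"
```

```text
t 11.23 p [549.  -86.6 107. ] jaw 4.3 F [-0.9  1.3 -1.1] T [0.322 0.041 0.005] w 7.4 q6 -0.29
units total tx,ty,tz [ 0.65  0.01 -0.02]
```

>>> arm_command(
  motion=[
    {"tx": 0.05, "ty": 0, "tz": 0, "twist": 0},
    {"tx": 0.05, "ty": 0, "tz": 0, "twist": 0},
    {"tx": 0, "ty": 0, "tz": 0, "twist": 0},
  ],
)

```text
time_s: 11.48
eef_pos: [549.0, -86.6, 105.0]
orientation: [-0.059, 1.57, 0.059]
wrist_force: [-0.6, 0.6, -1.6]
gripper_width: 0.085
```

>>> arm_command(
  motion=[
    {"tx": 0.05, "ty": 0, "tz": 0, "twist": 0},
    {"tx": 0.05, "ty": 0, "tz": 0, "twist": 0},
    {"tx": 0, "ty": 0, "tz": 0, "twist": 0},
  ],
)

```text
time_s: 11.73
eef_pos: [549.0, -86.6, 103.0]
orientation: [-0.059, 1.57, 0.059]
wrist_force: [-0.4, 1.2, -2.1]
gripper_width: 0.091
```

```bash
python3 -c "
from h import *
to([548.5,-86.3,94])"
```

```text
t 11.73 p [549.  -86.6 103. ] jaw 4.3 F [-0.4  1.2 -2.1] T [0.351 0.064 0.037] w 7.8 q6 -0.29
units total tx,ty,tz [ 0.45  0.02 -0.02]
```

>>> arm_command(
  motion=[
    {"tx": 0.05, "ty": 0.02, "tz": 0, "twist": 0},
    {"tx": 0.05, "ty": 0, "tz": 0, "twist": 0},
    {"tx": 0.05, "ty": 0, "tz": 0, "twist": 0},
    {"tx": 0, "ty": 0, "tz": 0, "twist": 0},
  ],
)

```text
time_s: 12.07
eef_pos: [549.0, -86.2, 100.0]
orientation: [-0.059, 1.57, 0.059]
wrist_force: [-0.2, 1.5, -2.4]
gripper_width: 0.083
```

>>> arm_command(
  motion=[
    {"tx": 0.05, "ty": 0, "tz": 0, "twist": 0},
    {"tx": 0.05, "ty": 0, "tz": 0, "twist": 0},
    {"tx": 0.05, "ty": 0, "tz": 0, "twist": 0},
    {"tx": 0, "ty": 0, "tz": 0, "twist": 0},
  ],
)

```text
time_s: 12.4
eef_pos: [549.1, -86.2, 97.2]
orientation: [-0.059, 1.57, 0.059]
wrist_force: [-0.2, 1.0, -1.5]
gripper_width: 0.086
```

>>> arm_command(
  motion=[
    {"tx": 0.05, "ty": 0, "tz": 0, "twist": 0},
    {"tx": 0, "ty": 0, "tz": 0, "twist": 0},
  ],
)

```text
time_s: 12.57
eef_pos: [549.2, -86.3, 96.4]
orientation: [-0.059, 1.57, 0.059]
wrist_force: [-0.3, 0.8, -1.0]
gripper_width: 0.086
```

```bash
python3 -c "
from h import *
to([548.5,-86.3,94])"
```

```text
t 12.57 p [549.2 -86.3  96.4] jaw 4.29 F [-0.3  0.8 -1. ] T [0.271 0.035 0.005] w 7.4 q6 -0.29
units total tx,ty,tz [ 0.12  0.   -0.03]
```

>>> arm_command(
  motion=[
    {"tx": 0.05, "ty": 0, "tz": 0, "twist": 0},
    {"tx": 0, "ty": 0, "tz": 0, "twist": 0},
  ],
)

```text
time_s: 12.73
eef_pos: [549.2, -86.2, 95.4]
orientation: [-0.059, 1.57, 0.059]
wrist_force: [0.2, 1.1, 0.3]
gripper_width: 0.087
```

>>> arm_command(
  motion=[
    {"tx": 0.03, "ty": 0, "tz": 0, "twist": 0},
    {"tx": 0, "ty": 0, "tz": 0, "twist": 0},
  ],
)

```text
time_s: 12.9
eef_pos: [549.3, -86.3, 95.2]
orientation: [-0.059, 1.569, 0.059]
wrist_force: [0.5, 1.3, 2.0]
gripper_width: 0.087
```

>>> arm_command(
  motion=[
    {"tx": 0.03, "ty": 0, "tz": 0, "twist": 0},
    {"tx": 0, "ty": 0, "tz": 0, "twist": 0},
  ],
)

```text
time_s: 13.07
eef_pos: [549.5, -86.3, 95.1]
orientation: [-0.059, 1.568, 0.059]
wrist_force: [-0.3, 1.2, 4.6]
gripper_width: 0.086
```

Fully home: floor at TCP z 95.1, about 19.5 mm below the first touch, at ~6 N. I start turning anticlockwise (negative twist), watching force and moment.

>>> arm_command(
  motion=[
    {"tx": -0.02, "ty": 0, "tz": 0, "twist": -0.5},
    {"tx": 0, "ty": 0, "tz": 0, "twist": -0.5},
    {"tx": 0, "ty": 0, "tz": 0, "twist": -0.5},
    {"tx": 0, "ty": 0, "tz": 0, "twist": -0.5},
    {"tx": 0, "ty": 0, "tz": 0, "twist": 0},
  ],
)

```text
time_s: 13.48
eef_pos: [549.3, -86.5, 95.1]
orientation: [-0.197, 1.561, 0.196]
wrist_force: [-0.3, 0.5, 4.2]
gripper_width: 0.086
```

```bash
python3 -c "
from h import *
to([549,-86.3,95.4])"
```

```text
t 13.48 p [549.3 -86.5  95.1] jaw 14.37 F [-0.3  0.5  4.2] T [0.192 0.148 0.034] w 7.4 q6 -0.47
units total tx,ty,tz [-0.02  0.01 -0.01]
```

>>> arm_command(
  motion=[
    {"tx": 0, "ty": 0, "tz": 0, "twist": -0.5},
    {"tx": 0, "ty": 0, "tz": 0, "twist": -0.5},
    {"tx": 0, "ty": 0, "tz": 0, "twist": -0.5},
    {"tx": 0, "ty": 0, "tz": 0, "twist": -0.5},
    {"tx": 0, "ty": 0, "tz": 0, "twist": 0},
  ],
)

```text
time_s: 13.9
eef_pos: [549.4, -86.5, 95.1]
orientation: [-0.333, 1.544, 0.332]
wrist_force: [0.2, 1.0, 4.4]
gripper_width: 0.086
```

```bash
python3 -c "
from h import *
to([549,-86.3,95.4])"
```

```text
t 13.9 p [549.4 -86.5  95.1] jaw 24.29 F [0.2 1.  4.4] T [ 0.173  0.05  -0.102] w 7.4 q6 -0.64
units total tx,ty,tz [-0.02  0.02 -0.02]
```

>>> arm_command(
  motion=[
    {"tx": 0, "ty": 0, "tz": 0, "twist": -0.6},
    {"tx": 0, "ty": 0, "tz": 0, "twist": -0.6},
    {"tx": 0, "ty": 0, "tz": 0, "twist": -0.6},
    {"tx": 0, "ty": 0, "tz": 0, "twist": -0.6},
    {"tx": 0, "ty": 0, "tz": 0, "twist": 0},
  ],
)

```text
time_s: 14.32
eef_pos: [549.4, -86.7, 95.1]
orientation: [-0.496, 1.513, 0.494]
wrist_force: [-0.1, 0.2, 4.4]
gripper_width: 0.085
```

```bash
python3 -c "
from h import *
to([549,-86.3,95.4])"
```

```text
t 14.32 p [549.4 -86.7  95.1] jaw 36.25 F [-0.1  0.2  4.4] T [-0.098  0.093 -0.139] w 7.3 q6 -0.85
units total tx,ty,tz [-0.02  0.03 -0.  ]
```

Tz is −0.14 N m, which matches the friction, and the lateral forces are near zero. I continue turning.

>>> arm_command(
  motion=[
    {"tx": 0, "ty": 0, "tz": 0, "twist": -0.6},
    {"tx": 0, "ty": 0, "tz": 0, "twist": -0.6},
    {"tx": 0, "ty": 0, "tz": 0, "twist": -0.6},
    {"tx": 0, "ty": 0, "tz": 0, "twist": -0.6},
    {"tx": 0, "ty": 0, "tz": 0, "twist": 0},
  ],
)

```text
time_s: 14.73
eef_pos: [549.5, -86.9, 95.1]
orientation: [-0.658, 1.468, 0.656]
wrist_force: [0.4, -0.8, 5.7]
gripper_width: 0.091
```

```bash
python3 -c "
from h import *
to([549,-86.3,95.4])"
```

```text
t 14.73 p [549.5 -86.9  95.1] jaw 48.19 F [ 0.4 -0.8  5.7] T [-0.311 -0.002 -0.138] w 7.8 q6 -1.06
units total tx,ty,tz [-0.02  0.04  0.01]
```

>>> arm_command(
  motion=[
    {"tx": 0, "ty": 0, "tz": 0, "twist": -0.6},
    {"tx": 0, "ty": 0, "tz": 0, "twist": -0.6},
    {"tx": 0, "ty": 0, "tz": 0, "twist": -0.6},
    {"tx": 0, "ty": 0, "tz": 0, "twist": 0},
  ],
)

```text
time_s: 15.07
eef_pos: [549.5, -87.0, 95.1]
orientation: [-0.779, 1.427, 0.776]
wrist_force: [1.1, -0.8, 5.6]
gripper_width: 0.091
```

```bash
python3 -c "
from h import *
to([549,-86.3,95.4])"
```

```text
t 15.07 p [549.5 -87.   95.1] jaw 57.18 F [ 1.1 -0.8  5.6] T [-0.429 -0.121 -0.107] w 7.8 q6 -1.22
units total tx,ty,tz [-0.02  0.04  0.01]
```

>>> arm_command(
  motion=[
    {"tx": 0, "ty": -0.025, "tz": -0.013, "twist": -0.6},
    {"tx": 0, "ty": 0, "tz": 0, "twist": -0.6},
    {"tx": 0, "ty": 0, "tz": 0, "twist": -0.6},
    {"tx": 0, "ty": 0, "tz": 0, "twist": 0},
  ],
)

```text
time_s: 15.4
eef_pos: [549.8, -87.5, 95.1]
orientation: [-0.899, 1.377, 0.896]
wrist_force: [0.7, -2.4, 4.8]
gripper_width: 0.085
```

```bash
python3 -c "
from h import *
to([549,-86.3,95.4])"
```

```text
t 15.4 p [549.8 -87.5  95.1] jaw 66.17 F [ 0.7 -2.4  4.8] T [-0.469 -0.084 -0.127] w 7.3 q6 -1.37
units total tx,ty,tz [-0.01  0.06  0.04]
```

>>> arm_command(
  motion=[
    {"tx": 0, "ty": 0, "tz": 0, "twist": -0.5},
    {"tx": 0, "ty": 0, "tz": 0, "twist": -0.5},
    {"tx": 0, "ty": 0, "tz": 0, "twist": 0},
  ],
)

```text
time_s: 15.65
eef_pos: [549.8, -87.5, 95.1]
orientation: [-0.965, 1.347, 0.962]
wrist_force: [1.2, -2.6, 5.1]
gripper_width: 0.086
```

```bash
python3 -c "
from h import *
to([549,-86.3,95.4])"
```

```text
t 15.65 p [549.8 -87.5  95.1] jaw 71.14 F [ 1.2 -2.6  5.1] T [-0.531 -0.2   -0.121] w 7.4 q6 -1.46
units total tx,ty,tz [-0.02  0.06  0.04]
```

>>> arm_command(
  motion=[
    {"tx": 0, "ty": -0.03, "tz": -0.03, "twist": -0.4},
    {"tx": 0, "ty": 0, "tz": 0, "twist": -0.4},
    {"tx": 0, "ty": 0, "tz": 0, "twist": -0.4},
    {"tx": 0, "ty": 0, "tz": 0, "twist": 0},
  ],
)

```text
time_s: 15.98
eef_pos: [550.2, -88.1, 95.1]
orientation: [-1.043, 1.307, 1.04]
wrist_force: [1.0, -2.0, 5.6]
gripper_width: 0.087
```

```bash
python3 -c "
from h import *
to([549,-86.3,95.4])"
```

```text
t 15.98 p [550.2 -88.1  95.1] jaw 77.12 F [ 1.  -2.   5.6] T [-0.464 -0.128 -0.174] w 7.5 q6 -1.57
units total tx,ty,tz [-0.01  0.08  0.07]
```

>>> arm_command(
  motion=[
    {"tx": 0, "ty": 0, "tz": 0, "twist": -0.4},
    {"tx": 0, "ty": 0, "tz": 0, "twist": -0.4},
    {"tx": 0, "ty": 0, "tz": 0, "twist": 0},
  ],
)

```text
time_s: 16.23
eef_pos: [550.2, -88.1, 95.1]
orientation: [-1.096, 1.278, 1.092]
wrist_force: [2.0, -1.9, 5.4]
gripper_width: 0.088
```

```bash
python3 -c "
from h import *
to([549,-86.3,95.4])"
```

```text
t 16.23 p [550.2 -88.1  95.1] jaw 81.11 F [ 2.  -1.9  5.4] T [-0.464 -0.157 -0.126] w 7.5 q6 -1.64
units total tx,ty,tz [-0.01  0.08  0.08]
```

>>> arm_command(
  motion=[
    {"tx": 0, "ty": -0.025, "tz": -0.02, "twist": -0.3},
    {"tx": 0, "ty": 0, "tz": 0, "twist": -0.3},
    {"tx": 0, "ty": 0, "tz": 0, "twist": 0},
  ],
)

```text
time_s: 16.48
eef_pos: [550.6, -88.5, 95.1]
orientation: [-1.134, 1.256, 1.131]
wrist_force: [0.7, -1.4, 5.4]
gripper_width: 0.085
```

```bash
python3 -c "
from h import *
to([549,-86.3,95.4])"
```

```text
t 16.48 p [550.6 -88.5  95.1] jaw 84.09 F [ 0.7 -1.4  5.4] T [-0.434 -0.12  -0.118] w 7.3 q6 -1.69
units total tx,ty,tz [-0.02  0.09  0.1 ]
```

>>> arm_command(
  motion=[
    {"tx": 0, "ty": 0, "tz": 0, "twist": -0.3},
    {"tx": 0, "ty": 0, "tz": 0, "twist": 0},
  ],
)

```text
time_s: 16.65
eef_pos: [550.6, -88.5, 95.1]
orientation: [-1.154, 1.244, 1.151]
wrist_force: [1.6, -1.2, 5.5]
gripper_width: 0.088
```

```bash
python3 -c "
from h import *
to([549,-86.3,95.4])"
```

```text
t 16.65 p [550.6 -88.5  95.1] jaw 85.58 F [ 1.6 -1.2  5.5] T [-0.402 -0.082 -0.116] w 7.5 q6 -1.71
units total tx,ty,tz [-0.02  0.09  0.1 ]
```

>>> arm_command(
  motion=[
    {"tx": 0, "ty": 0, "tz": 0, "twist": -0.3},
    {"tx": 0, "ty": 0, "tz": 0, "twist": 0},
  ],
)

```text
time_s: 16.82
eef_pos: [550.6, -88.5, 95.1]
orientation: [-1.173, 1.233, 1.17]
wrist_force: [0.2, -2.4, 5.2]
gripper_width: 0.086
```

```bash
python3 -c "
from h import *
to([549,-86.3,95.4])"
```

```text
t 16.82 p [550.6 -88.5  95.1] jaw 87.09 F [ 0.2 -2.4  5.2] T [-0.468 -0.204 -0.153] w 7.3 q6 -1.74
units total tx,ty,tz [-0.02  0.09  0.11]
```

No stop yet; I continue in 1° steps.

>>> arm_command(
  motion=[
    {"tx": 0, "ty": 0, "tz": 0, "twist": -0.25},
    {"tx": 0, "ty": 0, "tz": 0, "twist": 0},
  ],
)

```text
time_s: 16.98
eef_pos: [550.6, -88.5, 95.1]
orientation: [-1.189, 1.223, 1.186]
wrist_force: [-0.7, -2.1, 4.9]
gripper_width: 0.088
```

```bash
python3 -c "
from h import *
to([549,-86.3,95.4])"
```

```text
t 16.98 p [550.6 -88.5  95.1] jaw 88.32 F [-0.7 -2.1  4.9] T [-0.489 -0.154 -0.127] w 7.5 q6 -1.76
units total tx,ty,tz [-0.02  0.08  0.11]
```

>>> arm_command(
  motion=[
    {"tx": 0, "ty": 0, "tz": 0, "twist": -0.2},
    {"tx": 0, "ty": 0, "tz": 0, "twist": 0},
  ],
)

```text
time_s: 17.15
eef_pos: [550.7, -88.6, 95.1]
orientation: [-1.202, 1.215, 1.199]
wrist_force: [1.3, -1.6, 5.7]
gripper_width: 0.084
```

```bash
python3 -c "
from h import *
to([549,-86.3,95.4])"
```

```text
t 17.15 p [550.7 -88.6  95.1] jaw 89.31 F [ 1.3 -1.6  5.7] T [-0.456 -0.176 -0.083] w 7.2 q6 -1.78
units total tx,ty,tz [-0.02  0.08  0.11]
```

>>> arm_command(
  motion=[
    {"tx": 0, "ty": 0, "tz": 0, "twist": -0.2},
    {"tx": 0, "ty": 0, "tz": 0, "twist": 0},
  ],
)

```text
time_s: 17.32
eef_pos: [550.7, -88.6, 95.1]
orientation: [-1.215, 1.206, 1.211]
wrist_force: [1.0, -2.7, 5.2]
gripper_width: 0.085
```

```bash
python3 -c "
from h import *
to([549,-86.3,95.4])"
```

```text
t 17.32 p [550.7 -88.6  95.1] jaw 90.31 F [ 1.  -2.7  5.2] T [-0.48  -0.179 -0.155] w 7.3 q6 -1.8
units total tx,ty,tz [-0.02  0.08  0.11]
```

>>> arm_command(
  motion=[
    {"tx": 0, "ty": 0, "tz": 0, "twist": -0.2},
    {"tx": 0, "ty": 0, "tz": 0, "twist": 0},
  ],
)

```text
time_s: 17.48
eef_pos: [550.7, -88.6, 95.1]
orientation: [-1.228, 1.198, 1.224]
wrist_force: [1.2, -1.6, 5.1]
gripper_width: 0.086
```

```bash
python3 -c "
from h import *
to([549,-86.3,95.4])"
```

```text
t 17.48 p [550.7 -88.6  95.1] jaw 91.31 F [ 1.2 -1.6  5.1] T [-0.498 -0.202 -0.162] w 7.3 q6 -1.81
units total tx,ty,tz [-0.02  0.08  0.12]
```

>>> arm_command(
  motion=[
    {"tx": 0, "ty": 0, "tz": 0, "twist": -0.2},
    {"tx": 0, "ty": 0, "tz": 0, "twist": 0},
  ],
)

```text
time_s: 17.65
eef_pos: [550.7, -88.6, 95.1]
orientation: [-1.241, 1.19, 1.237]
wrist_force: [0.3, -1.5, 5.5]
gripper_width: 0.086
```

```bash
python3 -c "
from h import *
to([549,-86.3,95.4])"
```

```text
t 17.65 p [550.7 -88.6  95.1] jaw 92.31 F [ 0.3 -1.5  5.5] T [-0.453 -0.211 -0.186] w 7.3 q6 -1.83
units total tx,ty,tz [-0.02  0.08  0.12]
```

>>> arm_command(
  motion=[
    {"tx": 0, "ty": 0, "tz": 0, "twist": -0.2},
    {"tx": 0, "ty": 0, "tz": 0, "twist": 0},
  ],
)

```text
time_s: 17.82
eef_pos: [550.7, -88.6, 95.1]
orientation: [-1.253, 1.181, 1.25]
wrist_force: [2.0, -1.9, 4.8]
gripper_width: 0.084
```

```bash
python3 -c "
from h import *
to([549,-86.3,95.4])"
```

```text
t 17.82 p [550.7 -88.6  95.1] jaw 93.31 F [ 2.  -1.9  4.8] T [-0.51  -0.259 -0.173] w 7.2 q6 -1.85
units total tx,ty,tz [-0.02  0.08  0.12]
```

>>> arm_command(
  motion=[
    {"tx": 0, "ty": 0, "tz": 0, "twist": -0.15},
    {"tx": 0, "ty": 0, "tz": 0, "twist": 0},
  ],
)

```text
time_s: 17.98
eef_pos: [550.7, -88.6, 95.1]
orientation: [-1.263, 1.175, 1.259]
wrist_force: [1.6, -2.7, 5.3]
gripper_width: 0.083
```

```bash
python3 -c "
from h import *
to([549,-86.3,95.4])"
```

```text
t 17.98 p [550.7 -88.6  95.1] jaw 94.05 F [ 1.6 -2.7  5.3] T [-0.492 -0.252 -0.173] w 7.1 q6 -1.86
units total tx,ty,tz [-0.02  0.08  0.12]
```

>>> arm_command(
  motion=[
    {"tx": 0, "ty": 0, "tz": 0, "twist": -0.15},
    {"tx": 0, "ty": 0, "tz": 0, "twist": 0},
  ],
)

```text
time_s: 18.15
eef_pos: [550.7, -88.6, 95.1]
orientation: [-1.272, 1.168, 1.269]
wrist_force: [0.9, -1.8, 4.7]
gripper_width: 0.086
```

```bash
python3 -c "
from h import *
to([549,-86.3,95.4])"
```

```text
t 18.15 p [550.7 -88.6  95.1] jaw 94.8 F [ 0.9 -1.8  4.7] T [-0.563 -0.28  -0.114] w 7.3 q6 -1.87
units total tx,ty,tz [-0.02  0.08  0.12]
```

>>> arm_command(
  motion=[
    {"tx": 0, "ty": 0, "tz": 0, "twist": -0.15},
    {"tx": 0, "ty": 0, "tz": 0, "twist": 0},
  ],
)

```text
time_s: 18.32
eef_pos: [550.8, -88.6, 95.1]
orientation: [-1.282, 1.162, 1.278]
wrist_force: [1.0, -2.2, 4.9]
gripper_width: 0.087
```

Run:
```python
from h import *
to([549,-86.3,95.4])
S=grab("side")
x,y,k=262,210,10
o=np.clip(cv2.resize(S[0][y:y+60,x:x+80],None,fx=k,fy=k,interpolation=cv2.INTER_CUBIC).astype(float)*1.8,0,255).astype(np.uint8)
cv2.imwrite("pics/turn.png",o)
```

```text
t 18.32 p [550.8 -88.6  95.1] jaw 95.54 F [ 1.  -2.2  4.9] T [-0.488 -0.271 -0.14 ] w 7.5 q6 -1.89
units total tx,ty,tz [-0.02  0.08  0.12]
```

View pics/turn.png

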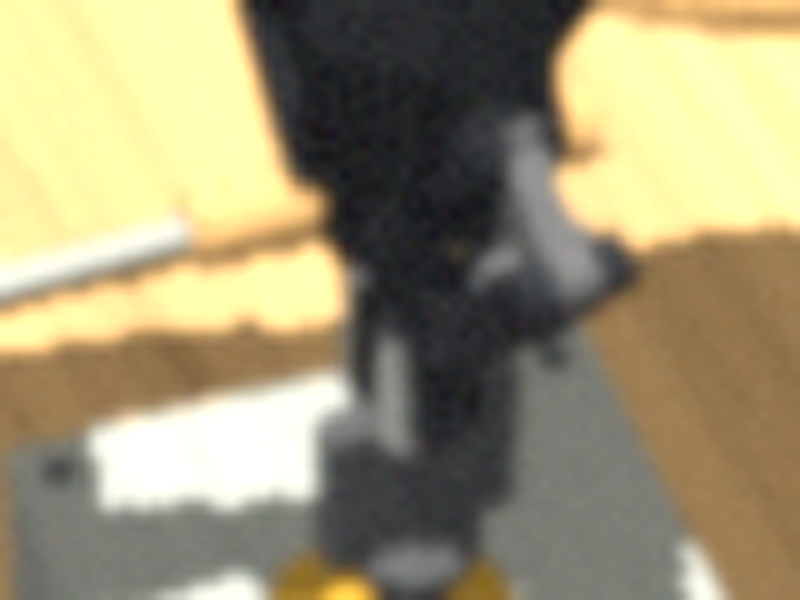

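The key is seated with its grip still flat between the pads, and no stop is felt yet. I keep turning in small steps.

>>> arm_command(
  motion=[
    {"tx": 0, "ty": 0, "tz": 0, "twist": -0.2},
    {"tx": 0, "ty": 0, "tz": 0, "twist": 0},
  ],
)

```text
time_s: 18.53
eef_pos: [550.8, -88.6, 95.1]
orientation: [-1.295, 1.153, 1.291]
wrist_force: [1.5, -1.9, 4.6]
gripper_width: 0.085
```

```bash
python3 -c "
from h import *
to([549,-86.3,95.4])"
```

```text
t 18.53 p [550.8 -88.6  95.1] jaw 96.55 F [ 1.5 -1.9  4.6] T [-0.488 -0.288 -0.271] w 7.3 q6 -1.91
units total tx,ty,tz [-0.01  0.08  0.12]
```

>>> arm_command(
  motion=[
    {"tx": 0, "ty": 0, "tz": 0, "twist": -0.2},
    {"tx": 0, "ty": 0, "tz": 0, "twist": 0},
  ],
)

```text
time_s: 18.7
eef_pos: [550.8, -88.6, 95.1]
orientation: [-1.307, 1.144, 1.304]
wrist_force: [1.9, -1.8, 5.6]
gripper_width: 0.09
```

```bash
python3 -c "
from h import *
to([549,-86.3,95.4])"
```

```text
t 18.7 p [550.8 -88.6  95.1] jaw 97.54 F [ 1.9 -1.8  5.6] T [-0.475 -0.282 -0.273] w 7.6 q6 -1.92
units total tx,ty,tz [-0.02  0.07  0.12]
```

>>> arm_command(
  motion=[
    {"tx": 0, "ty": 0, "tz": 0, "twist": -0.12},
    {"tx": 0, "ty": 0, "tz": 0, "twist": 0},
  ],
)

```text
time_s: 18.87
eef_pos: [550.8, -88.6, 95.1]
orientation: [-1.315, 1.138, 1.311]
wrist_force: [1.3, -1.5, 5.5]
gripper_width: 0.088
```

```bash
python3 -c "
from h import *
to([549,-86.3,95.4])"
```

```text
t 18.87 p [550.8 -88.6  95.1] jaw 98.13 F [ 1.3 -1.5  5.5] T [-0.469 -0.301 -0.34 ] w 7.5 q6 -1.93
units total tx,ty,tz [-0.02  0.07  0.12]
```

The stop is felt: moment rose 0.14 → 0.27 → 0.34 N m at the jaw angle of 96–98°. I relieve the twist, release and withdraw straight up.

>>> arm_command(
  motion=[
    {"tx": 0, "ty": 0, "tz": 0, "twist": 0.2},
    {"tx": 0, "ty": 0, "tz": 0, "twist": 0.2},
    {"tx": 0, "ty": 0, "tz": 0, "twist": 0},
  ],
)

```text
time_s: 19.12
eef_pos: [550.7, -88.5, 95.1]
orientation: [-1.289, 1.157, 1.285]
wrist_force: [1.8, -1.9, 4.8]
gripper_width: 0.086
```

>>> arm_command(
  motion=[
    {"tx": 0, "ty": 0, "tz": 0, "twist": 0},
    {"tx": 0, "ty": 0, "tz": 0, "twist": 0},
    {"tx": 0, "ty": 0, "tz": 0, "twist": 0},
    {"tx": 0, "ty": 0, "tz": 0, "twist": 0},
    {"tx": 0, "ty": 0, "tz": 0, "twist": 0},
    {"tx": 0, "ty": 0, "tz": 0, "twist": 0},
  ],
  hand=45,
)

```text
time_s: 19.62
eef_pos: [550.0, -87.8, 94.1]
orientation: [-1.29, 1.155, 1.291]
wrist_force: [0.4, 0.3, -0.3]
gripper_width: 0.528
```

```bash
python3 -c "
from h import *
to([549,-86.3,195])"
```

```text
t 19.62 p [550.  -87.8  94.1] jaw 96.38 F [ 0.4  0.3 -0.3] T [-0.011  0.018  0.013] w 45.1 q6 -1.9
units total tx,ty,tz [-5.04  0.04  0.08]
```

>>> arm_command(
  motion=[
    {"tx": -0.3, "ty": 0, "tz": 0, "twist": 0},
    {"tx": -0.5, "ty": 0, "tz": 0, "twist": 0},
    {"tx": -0.8, "ty": 0, "tz": 0, "twist": 0},
    {"tx": -1, "ty": 0, "tz": 0, "twist": 0},
    {"tx": -1, "ty": 0, "tz": 0, "twist": 0},
    {"tx": -1, "ty": 0, "tz": 0, "twist": 0},
    {"tx": -1, "ty": 0, "tz": 0, "twist": 0},
    {"tx": -1, "ty": 0, "tz": 0, "twist": 0},
  ],
)

```text
time_s: 20.28
eef_pos: [550.2, -88.0, 228.9]
orientation: [-1.292, 1.154, 1.289]
wrist_force: [0.2, 1.2, -0.6]
gripper_width: 0.528
```

>>> arm_command(
  motion=[
    {"tx": 0, "ty": 1, "tz": 0.8, "twist": 0},
    {"tx": 0, "ty": 1, "tz": 1, "twist": 0},
    {"tx": 0, "ty": 1, "tz": 1, "twist": 0},
    {"tx": 0, "ty": 1, "tz": 1, "twist": 0},
    {"tx": 0, "ty": 1, "tz": 1, "twist": 0},
    {"tx": 0, "ty": 1, "tz": 1, "twist": 0},
    {"tx": 0, "ty": 0, "tz": 0, "twist": 0},
    {"tx": 0, "ty": 0, "tz": 0, "twist": 0},
  ],
)

```text
time_s: 20.95
eef_pos: [417.8, 14.5, 228.4]
orientation: [-1.294, 1.151, 1.289]
wrist_force: [0.2, -0.7, 1.0]
gripper_width: 0.523
```

Run:
```python
from h import *
to([549,-86.3,195])
T=grab("top");S=grab("side")
a=cv2.resize(T[0][170:240,286:366],(400,350),interpolation=cv2.INTER_CUBIC)
b=cv2.resize(S[0][225:295,262:342],(400,350),interpolation=cv2.INTER_CUBIC)
cv2.imwrite("pics/end.png",np.vstack([cv2.resize(np.hstack([a,b]),(800,350))[:,:],cv2.resize(np.hstack([T[0],S[0]]),(667,250))[:, :].copy() if 0 else cv2.copyMakeBorder(cv2.resize(np.hstack([T[0],S[0]]),(666,250)),0,0,0,134,0)]))
```

```text
t 20.95 p [417.8  14.5 228.4] jaw 96.49 F [ 0.2 -0.7  1. ] T [-0.074 -0.008 -0.001] w 44.7 q6 -1.73
units total tx,ty,tz [ 1.7  -5.94 -5.75]
```

View pics/end.png

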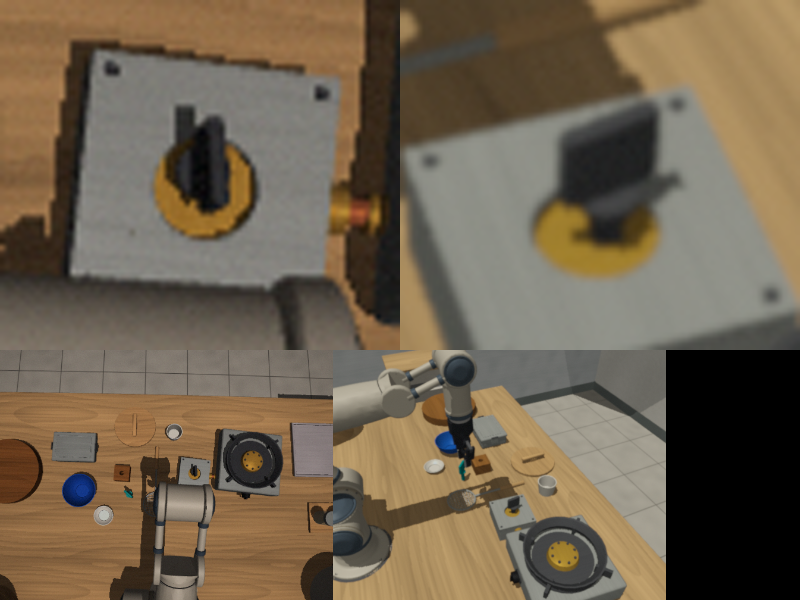

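The key stands upright and seated in the box, with its grip turned a few degrees past the box axis. That matches the open stop plus socket play. The other items are in place, so I hand in.

```bash
python3 -c "
from h import *
print(robot.finish_job())"
```

```text
the job is handed in; nothing more can be done
None
```

The gas cock should be open: the steel key is seated in it and turned anticlockwise to the stop, at about 21 s on the clock. No verdict was reported at hand-in, and the plug angle itself could not be read, so "open" rests on the felt stop.

- **Seating:** I found the socket from the pictures and by touch. The key touched the plug face, dropped in, and met the socket floor about 19–20 mm lower, at about 7 N allowing for the key's weight. That matches the 20 mm socket depth.
- **Turning:** Friction ran at 0.12–0.17 N m, then the moment rose to 0.27 and 0.34 N m at a jaw angle of 96–98°. I took that as the open stop, eased the twist back, let go and lifted clear. The highest force I read was about 6 N.
- **Last pictures:** The key stands upright in the cock, a few degrees past the box axis, which fits the stop plus the play in the socket. Nothing else on the counter looks moved and the robot touches nothing.

**Disagreements:**
- The two cameras differed by about 5 mm, so I aligned the key against the socket in the side view and by feel.
- The stop came about 5° later by the jaw angle than the box's estimated yaw predicted. The pictures suggest the key sat a few degrees skewed in the jaws.

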